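# Feed a sample puck down the chute to the escapement stop

## Robot

A 7-joint arm with a two-finger parallel gripper is mounted at the origin on a cart in front of the work surface, level with it; the furniture and walls round the work are solid. World frame = base frame: x ahead of the robot, y to its left, z up, the work surface at z = 0. Lengths are in m, angles in rad, forces in N, time in s.
With the tool pointing down it reaches from about 0.4 to 0.85 m from the base axis. Payload 10.4 kg.
Tool frame: the origin (TCP) lies at the centre of the arm's flange, where the gripper is bolted on; the fingertips stand 173 mm ahead of it and the grasp point (between the pads) lies env.grip_point_offset ahead of it (env.grip_point_offset is the distance from the TCP to the grasp point, in m); y points along the fingers, x is the direction in which the jaws open and shut, and the axes are right-handed (so a half turn about y gives the same grasp; the last joint's range is limited). The gripper opens to 85 mm and grips with 20 to 120 N. Pads are 22 mm wide; open, the fingers measure 114 mm over their backs; the gripper's body (76 mm by 85 mm) begins 54 mm behind the grasp point. The pads swing forward as they close: fully open they stand 13 mm farther back than shut.
Start: joints at [-1.211, 0.332, -0.065, 1.46, 0.022, 1.35, -0.088], TCP at [0.233, 0.58, 0.405] pointing down, gripper open.
Joint ranges: [-2.6, 2.6], [-0.5, 2.12], [-1.47, 1.34], [0.16, 2.42], [-1.27, 4.41], [0.06, 2.06], [-2.6, 2.6]. Speed limits (rad/s): [2.22, 2.22, 2.79, 2.79, 3.14, 3.14, 3.14].

## Interface

Orientations are given as a unit quaternion [w, x, y, z].
In Python, from rig import env gives the robot as it stands.
- The arm moves only by the tool drive_tool, never from a script. Its argument "motion" is a list of rows, each a list of 5 numbers: the finger opening in cm, from 0 to 8.54, then the shift along the tool's x, y, z in cm, then the turn about the tool's y in rad. A call has 1 to 8 rows; each row is the pose to reach, as a shift and turn from the pose commanded when the call began, along the tool's axes at that moment; what a row does not reach only later rows make up. A row lasts 1/10 s, in which the tool goes at most 50 mm and 8.59 degrees, less where a joint would pass 70% of its speed; a pose out of reach is approached as far as the arm can. A call with a gripper value outside its range is refused whole. The fingers move at their own pace and stop on an object; "newtons" is the grip in N (left out, the last holds). Time passes only in rows, so rows that repeat a pose let the fingers close. It gives the time, the measured TCP pose, the force and the opening at its end, in the units of the state.
- env.sense(): the state, without advancing time (a new reading comes with each control period).
- env.get_image(name): name is "scene" or "side" or "wrist"; returns a dict with "pixels" (420x560x3 uint8, red, green, blue), "mtx" (3x3 intrinsics, pixels), "R" (3x3) and "t" (3): a world point X has camera coordinates R X + t. Camera axes: x right, y down, z forward; pixel columns grow to the right and rows downward; lengths in m; the calibration is good to about 2 mm. A picture is of the moment at which its call begins. There is no depth.
- env.job_done(): hands the job in, once; it reports no verdict.
The state is a dict: "t": time; "joint_positions": joint angles; "qvel": joint speeds; "tau": joint torques, N m; "position": TCP position; "tcp_rot": TCP orientation; "wrist_force": force on the tool from outside, world axes, zero at the start; "moment": the same for the moment, N m; "finger_gap": finger opening in m.
Only numpy, scipy, OpenCV 4.12 (cv2) and the standard library are available. Lean on these libraries where they do the work, as an engineer would, in place of code of your own. Each camera call takes 0.05 s, during which the arm holds its last target. There are 200 camera calls.

## Task

Stand the blue sample puck upright in the open upper end of the sloped feed chute, then push it down the chute, past the rubbing brake cheek, until it rests firmly against the orange spring-loaded escapement stop, and let go of it there. Feel for the stop and push gently: pressing too hard trips the escapement. Do not knock over or shift the dropper bottle or the blue-lidded pot.

Things in the scene. Friction and masses are not known exactly. Their poses are not given: they have to be found in the camera images.
- puck: sample carrier puck, about 0.2 kg, round about its z axis: blue disc foot 50 mm in diameter, 26 mm high, with a black band; above it a white neck 30 mm in diameter from 26 to 58 mm and a red cap 21 mm in diameter up to 66 mm. Origin at the centre of its underside, z up. Lift it by the neck with the fingertips above the foot; push it by the foot.
- chute: fixed aluminium chute, 300 mm long, 84 mm wide. Origin at its middle on the worktop, x across, +y (level) towards its open upper end, z up. The trough's floor falls 12 degrees (0.21 rad) towards -y and is 65 mm up at the middle. Side walls 16 to 20 mm high measured from the floor; in the upper 95 mm the trough is 56 mm wide, centred on x = 0. Its lower end is blue.
- chute_load (a point): point on the trough's floor, on its centreline, 85 mm along the slope uphill of the middle: the place to set down the underside of the puck. Its axes are the chute's, not tilted.
- brake (a point): point on the trough's floor on its centreline, 30 mm uphill of the middle, where the white sprung brake cheek (12 mm high, on the +x side, bevelled lead-in 20 mm longer uphill) has its full drag. From here down it presses the puck against the -x wall (puck centre at x about -3 mm); pushing takes about 2 to 8 N, so the puck never slides by itself.
- chute_low (a point): point on the trough's floor at its lower end, on the centreline, 150 mm along the slope downhill of the middle; the line from chute_load to here is the downhill direction.
- escapement_stop (a joint): travel in m of the orange stop plate (40 mm wide, top 25 mm above the floor) as the puck presses it downhill: 0 free, spring 4 N per mm, trips at 3 mm (12 N). Its dark carriage with black knob is clamped so that the free stop face lies anywhere from 55 to 95 mm along the slope below the chute's middle; not measured: feel for it. The brake's drag then keeps it pressed.
- dropper_bottle: white dropper bottle, 44 mm in diameter, 108 mm high, standing on the worktop; origin at the centre of its underside. To be left alone.
- blue_lid_pot: white pot with blue lid, 68 mm in diameter, 62 mm high, standing on the worktop; origin at the centre of its underside. To be left alone.
There are look-alikes about, which are no part of the job. Of the things like the puck, leave any that is pink; of the rest the larger one is meant.

How it is judged:
By the outcome, as a careful person would: the job done as asked, in the order asked, and still so for the second after the job is handed in, with the robot touching nothing.
It also fails if it takes over 58 s, if anything falls off the work surface, if the arm or the gripper's body presses on something with over 40 N, if the wrist force passes 120 N, or if a joint passes its speed limit or range.

## Working session

There is one attempt and no reset: what is moved stays moved. The work goes in short steps, Python scripts to look and compute and a tool call to move; the robot and the scene stay as the last step left them, time stands still between calls to the robot, and variables do not carry over. Pictures are saved under pics/ and viewed, about 8 in all and at most 12, crops included, and the job is handed in when it is done.

Besides the shell and the picture viewer there is one more tool, called by a JSON object that holds its "method" and its "body". drive_tool: Moves the arm, as the interface text tells. Its arguments: {"type":"object","properties":{"motion":{"type":"array"},"newtons":{"type":"number"}},"required":["motion"]}

```bash
mkdir -p pics; ls; cat > h.py <<'E'
import numpy as np, cv2, json
from rig import env
def grab(n,tag):
    im=env.get_image(n); p=np.asarray(im["pixels"]); cv2.imwrite(f"pics/{tag}.png",p[:,:,::-1])
    np.savez(f"pics/{tag}.npz",p=p,K=im["mtx"],R=im["R"],t=im["t"]); return dict(np.load(f"pics/{tag}.npz"))
def load(tag): return dict(np.load(f"pics/{tag}.npz"))
def ray(im,u,v):
    R=im["R"]; c=-R.T@im["t"]; d=R.T@np.linalg.inv(im["K"])@np.array([u,v,1.]); return c,d/np.linalg.norm(d)
def onz(im,u,v,z):
    c,d=ray(im,u,v); return c+d*(z-c[2])/d[2]
def proj(im,X):
    x=im["K"]@(im["R"]@np.asarray(X,float)+im["t"]); return x[:2]/x[2]
def tri(*a):
    A=np.zeros((3,3));b=np.zeros(3)
    for im,u,v in a:
        c,d=ray(im,u,v);M=np.eye(3)-np.outer(d,d);A+=M;b+=M@c
    X=np.linalg.solve(A,b); return X,[np.linalg.norm(proj(im,X)-[u,v]) for im,u,v in a]
E
python3 - <<'E'
from h import *
a=grab("scene","s0");b=grab("side","d0");
for i in (a,b): print(-i["R"].T@i["t"], i["R"][2])
print(env.sense(), env.grip_point_offset)
E
```

```text
pics
[ 0.06986248 -0.5133305   0.46116824] [ 0.54787757  0.71879752 -0.42797231]
[ 0.26999855 -0.44434191  0.66259618] [ 0.33711283  0.66374154 -0.66768414]
{'t': 0.1, 'joint_positions': array([-1.21060357,  0.33280327, -0.06468067,  1.46085993,  0.02161342,
        1.34987128, -0.08851373]), 'qvel': array([ 5.33597360e-04, -3.09475083e-03, -5.59236267e-06, -2.74420911e-03,
       -5.98578901e-04, -2.37204498e-04, -1.46624238e-03]), 'tau': array([ 1.73754615e-03, -6.26742196e+01,  4.93292219e-02, -3.92434251e+01,
        1.63217413e-02,  6.83782302e-03,  3.95803625e-05]), 'position': array([0.23340886, 0.57966059, 0.40399743]), 'tcp_rot': array([-0.58571854,  0.58625462,  0.39540219, -0.39610152]), 'wrist_force': array([ 0.36470815, -0.20638438,  0.07030124]), 'moment': array([-0.01563582, -0.0155179 ,  0.050546  ]), 'finger_gap': 0.08542676367145453} 0.1547
```

View pics/s0.png

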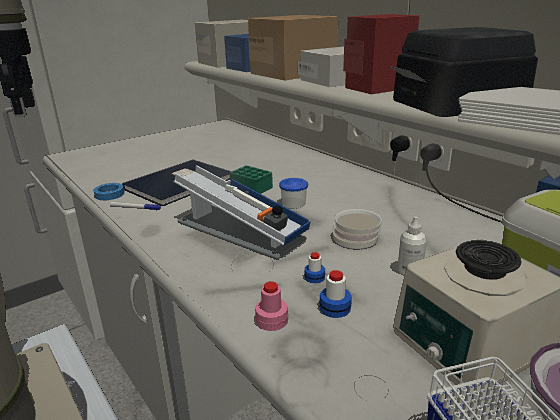

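View pics/d0.png

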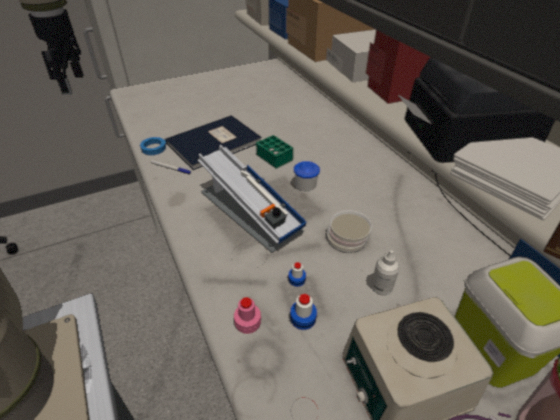

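Scene (picture 1) candidates: pink puck (270,305), small blue puck (315,268), large blue puck (336,293). I choose the large blue one, which is at (304,310) in the side view (picture 2). The chute runs from about (180,175) at its upper end to (300,225) at its blue lower end. Next I take a close crop of both.

```bash
python3 - <<'E'
from h import *
a=load("s0");b=load("d0")
def crop(i,x,y,w,h,s): return cv2.resize(i["p"][y:y+h,x:x+w,::-1],None,fx=s,fy=s,interpolation=cv2.INTER_CUBIC)
c1=crop(a,165,155,160,110,5); cv2.imwrite("pics/c1.png",c1)
c2=crop(b,190,135,130,120,5)[:, :]; cv2.imwrite("pics/c2.png",c2)
c3=np.hstack([crop(a,245,245,115,90,3.4),crop(b,225,250,115,90,3.4)]); cv2.imwrite("pics/c3.png",c3)
red={}
for n,i in (("s",a),("d",b)):
    hsv=cv2.cvtColor(i["p"],cv2.COLOR_RGB2HSV)
    for nm,m in (("red",((hsv[...,0]<6)|(hsv[...,0]>174))&(hsv[...,1]>190)),("blue",(hsv[...,0]>100)&(hsv[...,0]<125)&(hsv[...,1]>170))):
        k,l,st,ce=cv2.connectedComponentsWithStats(m.astype(np.uint8))
        for s_,c_ in zip(st[1:],ce[1:]):
            if s_[4]>25: print(n,nm,s_,c_.round(1))
E
```

```text
s red [311 253   8   6  43] [314.4 255.5]
s red [330 271  13  10 108] [335.6 275.5]
s red [264 282  13  11 120] [270.2 287. ]
s blue [280 178  28  14 168] [292.  184.6]
s blue [249 193  24  14  37] [260.6 199.8]
s blue [273 202  30  23 120] [290.6 214.3]
s blue [145 206  14   4  32] [151.8 207.6]
s blue [285 218  25  27 129] [296.9 232.1]
s blue [305 265  20  18 220] [314.3 274.8]
s blue [320 289  31  29 536] [334.8 304.6]
s blue [436 399  12  14  47] [440.6 406.5]
s blue [428 402  14  18 102] [432.3 412.8]
d red [300 295   9   9  66] [304.1 298.6]
d red [241 298  10  10  76] [245.6 302.3]
d blue [295 162  24  16 212] [305.8 168.8]
d blue [261 181  17  18  36] [269.9 189.6]
d blue [285 203  20  24  52] [295.5 214.6]
d blue [520 248  13   9  39] [526.4 252.1]
d blue [532 250  10  13  35] [536.5 256.9]
d blue [543 261  17  21  98] [551.9 270.3]
d blue [289 272  16  14 109] [296.4 279.7]
d blue [291 305  25  24 293] [302.6 318.9]
```

View pics/c3.png

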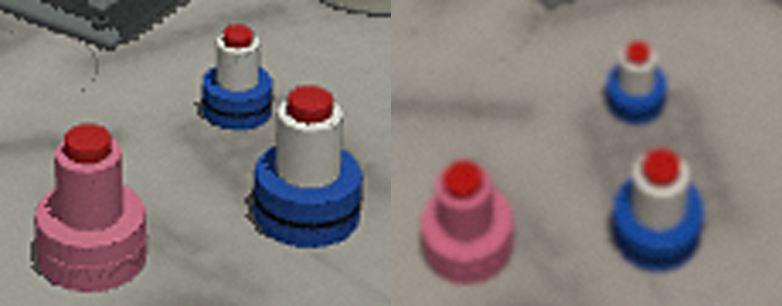

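View pics/c1.png

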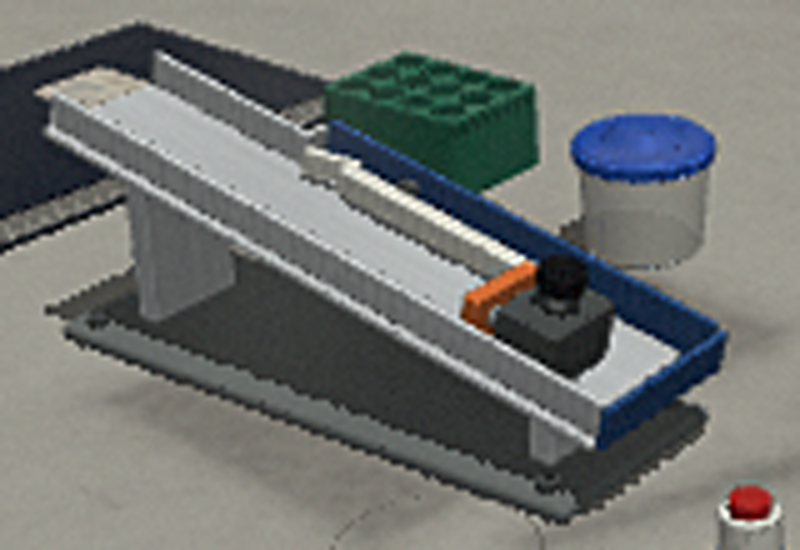

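View pics/c2.png

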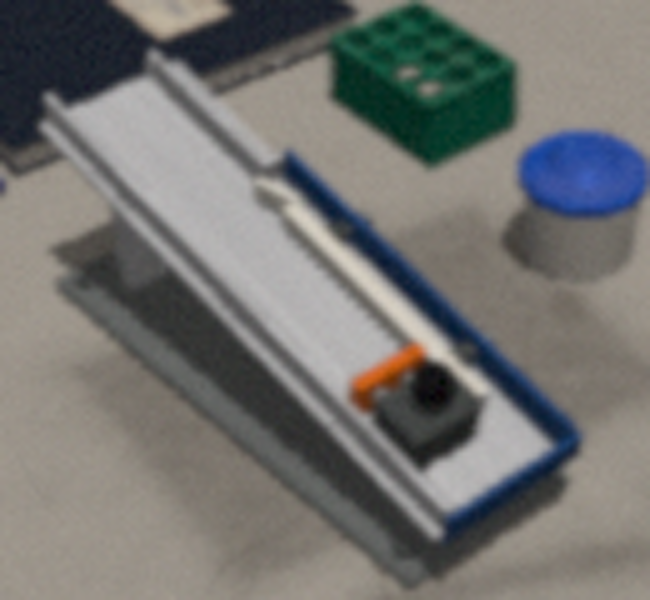

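Picture 3: the large blue puck with black band is the target (335,293); the small blue and the pink ones stay. Pictures 4–5: the chute corners are clear, the upper end at about (175,174)/(196,166) in the scene view, and the orange stop at about (262,213). Next I triangulate.

```bash
python3 - <<'E'
from h import *
from scipy.spatial.transform import Rotation as Ro
a=load("s0");b=load("d0")
P={}
for n,s,d in (("cap",(335.6,275.0),(304.1,298.2)),("capPink",(270.2,287),(245.6,302.3)),
 ("upL",(175.4,174.4),(199.6,154.4)),("upR",(196.4,166),(220.4,145.6)),("loL",(284.8,236.6),(277.4,240.4)),("loR",(309.4,221.4),(305.4,223)),
 ("stopL",(258.2,214.2),(261,212.2)),("stopR",(271.5,208.5),(273.5,204.6)),("knob",(277.5,208),(276.5,211.5))):
    X,e=tri((a,*s),(b,*d)); P[n]=X; print(n,X.round(4),np.round(e,2))
f=lambda p,q:np.linalg.norm(P[p]-P[q])
print("len",f("upL","loL"),f("upR","loR"),"wid",f("upL","upR"),f("loL","loR"))
y=(P["upL"]-P["loL"]+P["upR"]-P["loR"]);print("slope",np.degrees(np.arctan2(y[2],np.hypot(*y[:2]))),"yaw y",np.degrees(np.arctan2(y[1],y[0])))
print("puck from foot s,d:",onz(a,334.8+.6,304,.013),onz(b,303,318,.013), "pot",onz(a,292,184.6,.062),onz(b,305.8,168.8,.062))
print(Ro.from_quat(env.sense()["tcp_rot"],scalar_first=True).as_matrix().round(3))
E
```

```text
cap [ 0.4984 -0.0823  0.0622] [0.09 0.08]
capPink [ 0.4011 -0.0443  0.0628] [0.09 0.08]
upL [0.4549 0.3676 0.1083] [0.01 0.01]
upR [0.5124 0.3795 0.1102] [0.13 0.12]
loL [0.5193 0.0705 0.058 ] [0.19 0.16]
loR [0.5986 0.0942 0.0537] [0.24 0.21]
stopL [0.5169 0.1482 0.0747] [0.57 0.5 ]
stopR [0.5539 0.1586 0.0726] [0.5  0.44]
knob [0.5403 0.1181 0.0916] [0.28 0.25]
len 0.30809469443492643 0.30336291664687765 wid 0.05872245363459079 0.08291229061632126
slope 10.059893952086396 yaw y 104.49608229376351
puck from foot s,d: [ 0.49414382 -0.08846855  0.013     ] [ 0.49400285 -0.09008797  0.013     ] pot [0.6786982  0.24747097 0.062     ] [0.69017344 0.25729444 0.062     ]
[[ 0.374 -0.    -0.928]
 [ 0.928 -0.001  0.374]
 [-0.001 -1.    -0.   ]]
```

```bash
cat >> h.py <<'E'
from scipy.spatial.transform import Rotation as Ro
def go(x,y,z,yaw=None):
    "numbers for a move to TCP x,y,z with tool-x at yaw deg"
    s=env.sense(); R=Ro.from_quat(s["tcp_rot"],scalar_first=True).as_matrix()
    d=R.T@(np.array([x,y,z])-s["position"])*100
    y0=np.degrees(np.arctan2(R[1,0],R[0,0])); 
    print("pos",s["position"].round(4),"yaw",y0.round(2),"F",np.round(s["wrist_force"],1),"gap",round(s["finger_gap"]*1000,1),"t",round(s["t"],2),"j",s["joint_positions"].round(2))
    print("move",d.round(2),"turn",None if yaw is None else round(np.radians((y0-yaw+180)%360-180),3))
E
python3 - <<'E'
from h import *
a=load("s0")
print(onz(a,314.4,256,.047)); go(.42,.30,.38,30)
E
```

```text
[ 5.27630147e-01 -3.17120468e-04  4.70000000e-02]
pos [0.2334 0.5797 0.404 ] yaw 68.07 F [ 0.4 -0.2  0.1] gap 85.4 t 0.1 j [-1.21  0.33 -0.06  1.46  0.02  1.35 -0.09]
move [-18.97   2.43 -27.75] turn 0.664
```

{"method": "drive_tool", "body": {"motion": [[8.5, -19, 2, -27.8, 0.65], [8.5, -19, 2, -27.8, 0.65], [8.5, -19, 2, -27.8, 0.65], [8.5, -19, 2, -27.8, 0.65], [8.5, -19, 2, -27.8, 0.65], [8.5, -19, 2, -27.8, 0.65], [8.5, -19, 2, -27.8, 0.65], [8.5, -19, 2, -27.8, 0.65]], "newtons": 40}}

```text
t: 0.9
position: [0.4233, 0.2945, 0.3844]
tcp_rot: [-0.682, 0.683, 0.185, -0.185]
wrist_force: [-0.5, 0.0, 0.4]
finger_gap: 0.085
```

```bash
python3 - <<'E'
from h import *
go(.499,-.081,.33,13.5)
E
```

```text
pos [0.4233 0.2945 0.3844] yaw 30.34 F [-0.5  0.   0.4] gap 85.0 t 0.9 j [-0.89  0.1   0.21  1.79 -0.02  1.26 -0.15]
move [-12.43   5.51 -36.22] turn 0.294
```

{"method": "drive_tool", "body": {"motion": [[8.5, -12.4, 4.5, -36.2, 0.29], [8.5, -12.4, 4.5, -36.2, 0.29], [8.5, -12.4, 4.5, -36.2, 0.29], [8.5, -12.4, 4.5, -36.2, 0.29], [8.5, -12.4, 4.5, -36.2, 0.29], [8.5, -12.4, 4.5, -36.2, 0.29], [8.5, -12.4, 4.5, -36.2, 0.29], [8.5, -12.4, 4.5, -36.2, 0.29]]}}

```text
t: 1.7
position: [0.4993, -0.0774, 0.3394]
tcp_rot: [-0.702, 0.702, 0.087, -0.087]
wrist_force: [0.1, 0.5, 0.1]
finger_gap: 0.0848
```

```bash
python3 - <<'E'
from h import *
w=grab("wrist","w1"); s=env.sense()
R=Ro.from_quat(s["tcp_rot"],scalar_first=True).as_matrix()
c=-w["R"].T@w["t"]; print("cam in tool",R.T@(c-s["position"]),"fwd in tool",R.T@w["R"][2])
hsv=cv2.cvtColor(w["p"],cv2.COLOR_RGB2HSV)
for nm,m,z in (("red",((hsv[...,0]<6)|(hsv[...,0]>174))&(hsv[...,1]>190),.066),("blue",(hsv[...,0]>100)&(hsv[...,0]<125)&(hsv[...,1]>170),.026)):
    k,l,st,ce=cv2.connectedComponentsWithStats(m.astype(np.uint8))
    for s_,c_ in zip(st[1:],ce[1:]):
        if s_[4]>60: print(nm,s_,c_.round(1),onz(w,*c_,z).round(4))
go(.499,-.081,.203,13.5)
E
```

```text
cam in tool [0.00097973 0.03054519 0.08237661] fwd in tool [ 0.00206474  0.95073019 -0.31001265]
red [348  89  20  21 328] [357.5  98.7] [0.5282 0.0021 0.066 ]
red [134 107  33  31 804] [149.9 122. ] [ 0.4042 -0.0438  0.066 ]
red [267 199  27  28 586] [279.9 212.4] [ 0.4993 -0.0826  0.066 ]
blue [326  73  49  49 827] [343.4  95.6] [0.5254 0.0023 0.026 ]
blue [ 250  162   61   56 1359] [280.6 183.4] [ 0.4971 -0.0725  0.026 ]
blue [165 390  38  30 324] [184.8 406.2] [ 0.4611 -0.3109  0.026 ]
pos [ 0.4994 -0.0821  0.3391] yaw 13.84 F [-2.7 -4.4  0.5] gap 85.6 t 1.75 j [-0.48  0.12  0.59  1.88 -0.07  1.16  0.38]
move [-1.000e-02  1.361e+01  1.500e-01] turn 0.006
```

View pics/w1.png

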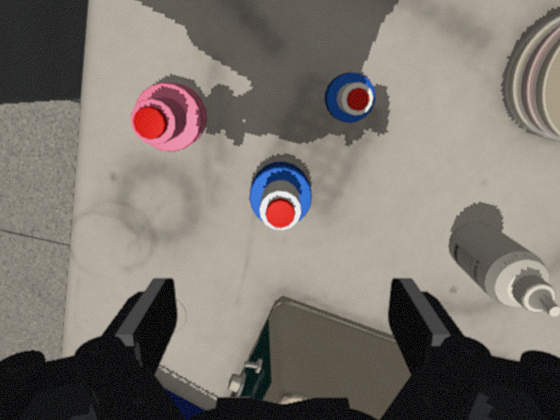

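Picture 6 (wrist): target cap at (280,212) gives (0.499, -0.083), in agreement with the two-view fix (0.498, -0.082). The bottle (500,265) and the pink and small pucks are clear of the fingers. I go down and grip.

{"method": "drive_tool", "body": {"motion": [[8.5, 0, 4.5, 0, 0], [8.5, 0, 9, 0, 0], [8.5, 0, 12, 0, 0], [8.5, 0, 13.6, 0, 0], [8.5, 0, 13.6, 0, 0], [8.5, 0, 13.6, 0, 0]]}}

```text
t: 2.35
position: [0.4996, -0.0743, 0.204]
tcp_rot: [-0.702, 0.702, 0.088, -0.088]
wrist_force: [1.0, -0.2, 0.7]
finger_gap: 0.0848
```

```bash
python3 - <<'E'
from h import *
go(.499,-.082,.203,13.5)
E
```

```text
pos [ 0.4996 -0.0743  0.204 ] yaw 14.24 F [ 1.  -0.2  0.7] gap 84.8 t 2.35 j [-0.43  0.32  0.55  2.   -0.21  0.87  0.49]
move [-0.25  0.1  -0.73] turn 0.013
```

{"method": "drive_tool", "body": {"motion": [[2, 0, 0, 0, 0], [2, 0, 0, 0, 0], [2, 0, 0, 0, 0], [2, 0, 0, 0, 0], [2, 0, 0, 0, 0], [2, 0, 0, 0, 0], [2, 0, 0, 0, 0]], "newtons": 35}}

```text
t: 3.05
position: [0.4994, -0.0748, 0.2043]
tcp_rot: [0.702, -0.702, -0.087, 0.087]
wrist_force: [-1.6, 1.0, 6.4]
finger_gap: 0.0288
```

The grip is 7 mm off along the pads because the arm had not settled. I open, correct and grip again.

{"method": "drive_tool", "body": {"motion": [[8.5, 0, -0.2, 0, 0], [8.5, 0, -0.2, 0, 0], [8.5, 0, -0.2, 0, 0], [8.5, 0, -0.2, 0, 0], [8.5, 0, -0.2, 0, 0], [8.5, 0, -0.2, 0, 0]]}}

```text
t: 3.65
position: [0.4994, -0.0747, 0.2056]
tcp_rot: [0.702, -0.702, -0.087, 0.088]
wrist_force: [-0.2, -0.6, 0.0]
finger_gap: 0.0852
```

```bash
python3 - <<'E'
from h import *
w=grab("wrist","w2")
hsv=cv2.cvtColor(w["p"],cv2.COLOR_RGB2HSV)
for nm,m,z in (("red",((hsv[...,0]<6)|(hsv[...,0]>174))&(hsv[...,1]>190),.066),("blue",(hsv[...,0]>100)&(hsv[...,0]<125)&(hsv[...,1]>170),.026)):
    k,l,st,ce=cv2.connectedComponentsWithStats(m.astype(np.uint8))
    for s_,c_ in zip(st[1:],ce[1:]):
        if s_[4]>60: print(nm,s_,c_.round(1),onz(w,*c_,z).round(4))
go(.499,-.082,.205,13.5)
E
```

```text
red [ 409   99   47   44 1568] [431.5 120. ] [0.5241 0.0022 0.066 ]
red [   0  137   43   68 2228] [ 17.4 171.4] [ 0.4101 -0.0421  0.066 ]
red [ 254  311   57   58 2506] [281.9 339.7] [ 0.501  -0.0805  0.066 ]
blue [ 356   69   89   89 2874] [387.5 107.8] [0.5219 0.0029 0.026 ]
blue [ 229  220  107   97 4786] [282.1 259.4] [ 0.4983 -0.0696  0.026 ]
pos [ 0.4994 -0.0747  0.2056] yaw 14.21 F [-0.5 -0.2  0.5] gap 84.6 t 3.7 j [-0.43  0.32  0.55  2.   -0.21  0.88  0.49]
move [-0.21  0.06 -0.7 ] turn 0.012
```

View pics/w2.png

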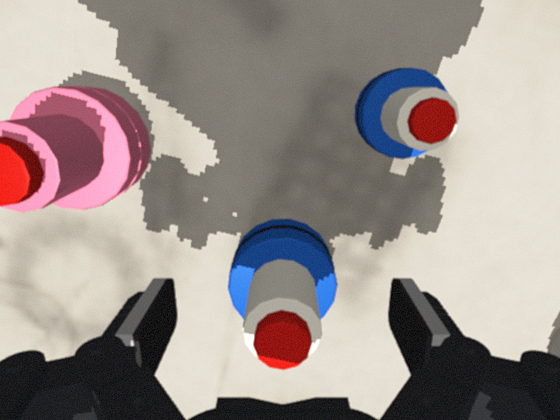

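Picture 7: the puck still stands, cap at (282,340), centred between the jaws, 6 mm further along -z.

{"method": "drive_tool", "body": {"motion": [[8.5, 0, 0, -0.6, 0], [8.5, 0, 0, -0.6, 0], [2, 0, 0, -0.6, 0], [2, 0, 0, -0.6, 0], [2, 0, 0, -0.6, 0], [2, 0, 0, -0.6, 0], [2, 0, 0, -0.6, 0], [2, 0, 0, -0.6, 0]], "newtons": 35}}

```text
t: 4.5
position: [0.5008, -0.0804, 0.2058]
tcp_rot: [0.702, -0.702, -0.087, 0.088]
wrist_force: [-2.0, 0.1, 3.7]
finger_gap: 0.0289
```

{"method": "drive_tool", "body": {"motion": [[2, 0, -4, -0.6, 0], [2, 0, -8, -0.6, 0], [2, 0, -12, -0.6, 0], [2, 0, -16, -0.6, 0], [2, 0, -16, -0.6, 0]]}}

```text
t: 5.0
position: [0.5034, -0.0869, 0.3705]
tcp_rot: [-0.702, 0.702, 0.09, -0.085]
wrist_force: [0.1, -0.6, -3.0]
finger_gap: 0.029
```

```bash
python3 - <<'E'
from h import *
go(.49,.24,.37,13.5)
E
```

```text
pos [ 0.5034 -0.0869  0.3705] yaw 14.19 F [ 0.1 -0.6 -3. ] gap 29.0 t 5.0 j [-0.48  0.1   0.6   1.84 -0.06  1.22  0.39]
move [ 6.71  0.06 32.02] turn 0.012
```

{"method": "drive_tool", "body": {"motion": [[2, 6, 0, 31, 0], [2, 6, 0, 31, 0], [2, 6, 0, 31, 0], [2, 6, 0, 31, 0], [2, 6, 0, 31, 0], [2, 6, 0, 31, 0], [2, 6, 0, 31, 0], [2, 6, 0, 31, 0]]}}

```text
t: 5.8
position: [0.4833, 0.2321, 0.3641]
tcp_rot: [-0.701, 0.702, 0.089, -0.09]
wrist_force: [-1.4, -1.0, -2.9]
finger_gap: 0.0287
```

{"method": "drive_tool", "body": {"motion": [[2, 0, 0, 0, 0], [2, 0, 0, 0, 0], [2, 0, 0, 0, 0]]}}

```text
t: 6.1
position: [0.4847, 0.2274, 0.3656]
tcp_rot: [-0.702, 0.702, 0.087, -0.087]
wrist_force: [0.3, -0.2, -2.3]
finger_gap: 0.0291
```

```bash
python3 - <<'E'
from h import *
w=grab("wrist","w3"); go(.49,.24,.37,13.5)
E
```

```text
pos [0.4847 0.2277 0.3657] yaw 14.1 F [ 0.1  0.  -2.1] gap 28.7 t 6.15 j [-0.83  0.16  0.34  1.77 -0.06  1.22 -0.23]
move [ 0.82 -0.43  1.06] turn 0.011
```

View pics/w3.png

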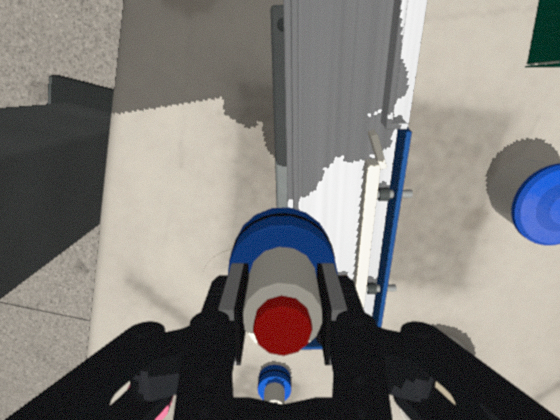

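Picture 8: the puck hangs straight in the grip (280,280). The chute runs up at (340,80), but its top end is out of view. I move up-slope for a better look.

{"method": "drive_tool", "body": {"motion": [[2, 1.5, -1, 4, 0.01], [2, 1.5, -1, 8, 0.01], [2, 1.5, -1, 9, 0.01], [2, 1.5, -1, 9, 0.01], [2, 1.5, -1, 9, 0.01], [2, 1.5, -1, 9, 0.01]]}}

```text
t: 6.75
position: [0.4776, 0.3181, 0.3758]
tcp_rot: [-0.702, 0.702, 0.083, -0.083]
wrist_force: [-0.4, -0.1, -2.2]
finger_gap: 0.0287
```

```bash
python3 - <<'E'
from h import *
w=grab("wrist","w4"); go(.49,.24,.37,13.5)
c=cv2.resize(w["p"][:400,160:440,::-1],None,fx=1.5*1.4,fy=1.5,interpolation=cv2.INTER_CUBIC)
cv2.imwrite("pics/w4c.png",c); print(c.shape)
E
```

```text
pos [0.4775 0.3182 0.3759] yaw 13.5 F [ 0.6  0.  -2.4] gap 28.8 t 6.8 j [-0.92  0.24  0.29  1.66 -0.07  1.26 -0.38]
move [-0.61  0.59 -7.9 ] turn 0.0
(600, 588, 3)
```

View pics/w4c.png

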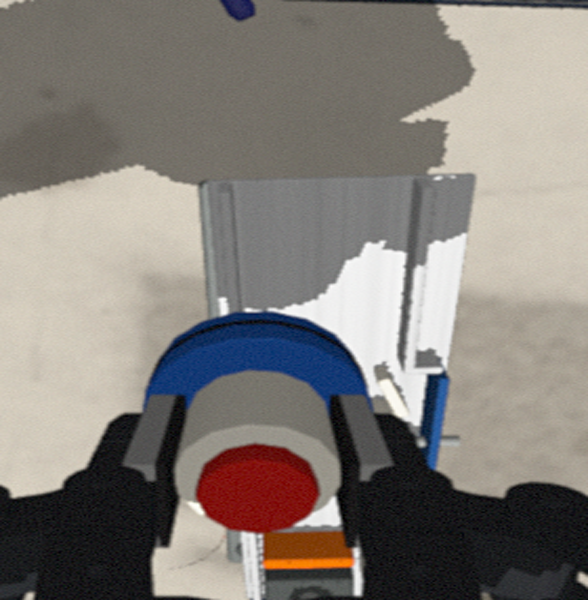

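```bash
python3 - <<'E'
from h import *
w=load("w4")
pts={"inL_up":(240,180,0),"inR_up":(413,178,0),"outL_up":(203,182,0),"outR_up":(475,175,0),"inR_dn":(400,362,0),"outR_dn":(447,370,0),"inL_dn":(244,305,0),
"topL_up":(230,182,18),"topL_dn":(239,305,18),"topR_in_up":(420,178,18),"topR_in_dn":(415,362,18),"stopTopL":(263,566,25),"stopTopR":(355,566,25),
"loInL":(247,590,18),"loInR":(358,590,0)}
m=np.array([.524,.225]); yaw=np.radians(103.8)
for it in range(6):
    ey=np.array([np.cos(yaw),np.sin(yaw)]); ex=np.array([ey[1],-ey[0]]); t=np.tan(np.radians(12)); Q={}
    for n,(x,y,h) in pts.items():
        c,d=ray(w,160+x/2.1,y/1.5); N=np.array([*(-t*ey),1]); off=.065-t*ey@m+h/1000/np.cos(np.radians(12))
        X=c+d*(off-N@c)/(N@d); Q[n]=X
    # end edge at slope +150mm => level y 146.7
    up=(Q["inL_up"]+Q["inR_up"])[:2]/2
    e=(Q["outR_up"]-Q["outR_dn"])[:2]; e2=(Q["inR_up"]-Q["inR_dn"])[:2]; e3=(Q["inL_up"]-Q["inL_dn"])[:2]
    m=up-.1467*ey
    
print("edge dirs",[np.degrees(np.arctan2(q[1],q[0])).round(1) for q in (e,e2,e3)])
print("mid",m)
for n,X in Q.items(): print(n,X.round(4),"chute xy mm",(1000*np.array([ex@(X[:2]-m),ey@(X[:2]-m)])).round(1))
a=load("s0");b=load("d0")
for yw in (102,103,104,105,106):
    y=np.radians(yw); ey=np.array([np.cos(y),np.sin(y)]); print(yw,"mid from upper end",up-.1467*ey)
print("loL,loR mid-ish", [ (1000*np.array([ex@(np.array(p)-m),ey@(np.array(p)-m)])).round(1) for p in ((.4549,.3676),(.5124,.3795),(.5193,.0705),(.5986,.0942),(.5169,.1482),(.5539,.1586))])
E
```

```text
edge dirs [np.float64(105.8), np.float64(106.5), np.float64(104.2)]
mid [0.52068691 0.23610296]
inL_up [0.4597 0.3719 0.0961] chute xy mm [-26.8 146.4]
inR_up [0.5117 0.3853 0.0962] chute xy mm [ 26.8 147. ]
outL_up [0.4487 0.3683 0.0959] chute xy mm [-38.4 145.6]
outR_up [0.5299 0.391  0.0965] chute xy mm [ 45.9 148.2]
inR_dn [0.5388 0.2937 0.076 ] chute xy mm [31.3 51.6]
outR_dn [0.5577 0.293  0.0749] chute xy mm [49.5 46.4]
inL_dn [0.4747 0.3127 0.0831] chute xy mm [-26.4  85.3]
topL_up [0.4571 0.3721 0.1147] chute xy mm [-29.3 147.2]
topL_dn [0.472  0.3184 0.1029] chute xy mm [-27.7  91.5]
topR_in_up [0.5097 0.3864 0.115 ] chute xy mm [ 25.2 148.5]
topR_in_dn [0.5379 0.3024 0.0962] chute xy mm [32.5 60.3]
stopTopL [0.5209 0.1509 0.073 ] chute xy mm [-20.1 -82.8]
stopTopR [0.5595 0.1601 0.0729] chute xy mm [ 19.5 -83.1]
loInL [0.5214 0.1181 0.059 ] chute xy mm [ -27.4 -114.8]
loInR [0.5802 0.1084 0.0356] chute xy mm [  27.4 -138.2]
102 mid from upper end [0.5161947 0.2350741]
103 mid from upper end [0.51869437 0.23562827]
104 mid from upper end [0.521184   0.23622597]
105 mid from upper end [0.52366281 0.23686704]
106 mid from upper end [0.52613005 0.23755127]
loL,loR mid-ish [array([-32.5, 144.5]), array([ 26.2, 140.1]), array([ -40.8, -158.8]), array([  41.8, -157.9]), array([-24.6, -83.5]), array([ 13.8, -83.7])]
```

Picture 9: the upper chute is clear. The trough edges come out at x ±27 mm, the stop at ±20 mm, consistent with the given sizes. Middle about (0.5207, 0.2361), +y at 103.8°, stop face near s = -80 mm. I move above the load point.

```bash
cat >> h.py <<'E'
M=np.array([.5207,.2361]); YAW=np.radians(103.8)
EY=np.array([np.cos(YAW),np.sin(YAW)]); EX=np.array([EY[1],-EY[0]])
def ch(x,y): return M+EX*x+EY*y
def chinv(p): d=np.asarray(p)[:2]-M; return 1000*np.array([EX@d,EY@d])
E
python3 - <<'E'
from h import *
go(*ch(0,.0826),.335,13.8)
E
```

```text
pos [0.4775 0.3182 0.3759] yaw 13.5 F [ 0.6  0.  -2.4] gap 28.8 t 6.8 j [-0.92  0.24  0.29  1.66 -0.07  1.26 -0.38]
move [ 2.24  4.09 -0.74] turn -0.005
```

{"method": "drive_tool", "body": {"motion": [[2, 2.2, 1, -0.7, 0], [2, 2.2, 2.5, -0.7, 0], [2, 2.2, 4, -0.7, 0], [2, 2.2, 4.1, -0.7, 0], [2, 2.2, 4.1, -0.7, 0], [2, 2.2, 4.1, -0.7, 0]]}}

```text
t: 7.4
position: [0.4997, 0.3184, 0.3354]
tcp_rot: [0.702, -0.702, -0.084, 0.084]
wrist_force: [-0.1, -0.4, -1.5]
finger_gap: 0.0288
```

```bash
python3 - <<'E'
from h import *
a=grab("scene","s1");b=grab("side","d1"); go(*ch(0,.0826),.335,13.8)
def red(i):
    hsv=cv2.cvtColor(i["p"],cv2.COLOR_RGB2HSV); m=((hsv[...,0]<6)|(hsv[...,0]>174))&(hsv[...,1]>190)
    k,l,st,ce=cv2.connectedComponentsWithStats(m.astype(np.uint8)); print([(s[:].tolist(),c.round(1)) for s,c in zip(st[1:],ce[1:]) if s[4]>20])
red(a);red(b)
c1=cv2.resize(a["p"][90:260,150:330,::-1],None,fx=2.2,fy=2.2,interpolation=cv2.INTER_CUBIC)
c2=cv2.resize(b["p"][90:260,160:340,::-1],None,fx=2.2,fy=2.2,interpolation=cv2.INTER_CUBIC)
cv2.imwrite("pics/s1c.png",np.hstack([c1,c2]))
E
```

```text
pos [0.4998 0.3184 0.3355] yaw 13.65 F [ 0.5 -0.5 -2.5] gap 28.6 t 7.5 j [-0.89  0.31  0.3   1.66 -0.1   1.19 -0.33]
move [ 0.06  0.05 -0.23] turn -0.003
[([311, 253, 8, 6, 42], array([314.4, 255.4])), ([264, 282, 13, 11, 119], array([270.2, 287.1]))]
[([217, 128, 8, 5, 30], array([220.8, 130.2])), ([241, 298, 10, 10, 75], array([245.7, 302.4]))]
```

View pics/s1c.png

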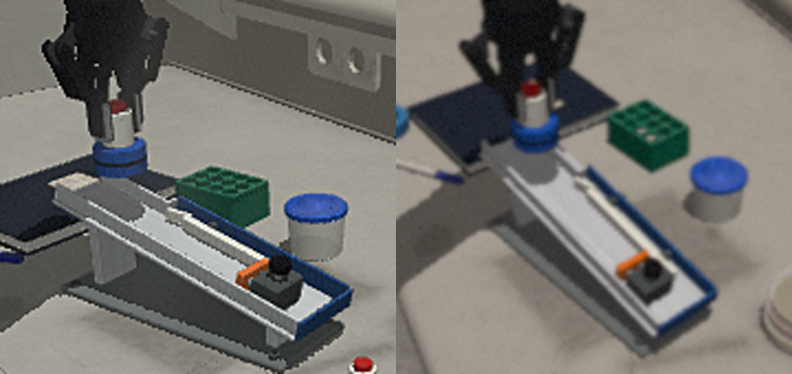

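Picture 10: the puck hangs upright over the upper trough, scene crop (120,157), side crop (533,130), in line with it. I lower to near contact.

{"method": "drive_tool", "body": {"motion": [[2, 0.05, 1.5, -0.2, 0], [2, 0.05, 2.5, -0.2, 0], [2, 0.05, 3.4, -0.2, 0], [2, 0.05, 3.6, -0.2, 0], [2, 0.05, 3.6, -0.2, 0]], "newtons": 20}}

```text
t: 8.0
position: [0.5007, 0.3164, 0.2981]
tcp_rot: [-0.702, 0.702, 0.084, -0.084]
wrist_force: [-0.2, 0.0, -2.6]
finger_gap: 0.0289
```

{"method": "drive_tool", "body": {"motion": [[2, 0, 0.2, 0, 0], [2, 0, 0.4, 0, 0], [2, 0, 0.6, 0, 0]]}}

```text
t: 8.3
position: [0.5009, 0.3165, 0.2929]
tcp_rot: [0.702, -0.702, -0.084, 0.084]
wrist_force: [-0.5, -1.4, -0.6]
finger_gap: 0.0292
```

Contact is just starting at z = 0.293, as predicted (0.294).

{"method": "drive_tool", "body": {"motion": [[2, 0, 0.15, 0, 0], [2, 0, 0.3, 0, 0], [2, 0, 0.4, 0, 0], [2, 0, 0.4, 0, 0]]}}

```text
t: 8.7
position: [0.5017, 0.3157, 0.2915]
tcp_rot: [0.702, -0.702, -0.084, 0.083]
wrist_force: [-5.4, -7.3, 21.0]
finger_gap: 0.029
```

```bash
python3 - <<'E'
from h import *
go(*ch(0,.0826),.293,13.8)
E
```

```text
pos [0.5017 0.3157 0.2915] yaw 13.57 F [-5.4 -7.3 21. ] gap 29.0 t 8.7 j [-0.88  0.35  0.29  1.7  -0.11  1.1  -0.32]
move [-0.05 -0.15  0.08] turn -0.004
```

{"method": "drive_tool", "body": {"motion": [[2, -0.15, -0.3, 0, 0], [2, -0.15, -0.3, 0, 0], [2, -0.15, -0.3, 0, 0]]}}

```text
t: 9.0
position: [0.4996, 0.316, 0.2922]
tcp_rot: [0.702, -0.702, -0.084, 0.084]
wrist_force: [-0.5, -2.1, 5.3]
finger_gap: 0.0288
```

{"method": "drive_tool", "body": {"motion": [[2, 0, 0.1, 0, 0], [2, 0, 0.15, 0, 0], [2, 0, 0.15, 0, 0]]}}

```text
t: 9.3
position: [0.5, 0.3156, 0.2918]
tcp_rot: [0.702, -0.702, -0.084, 0.083]
wrist_force: [-4.0, -5.6, 16.0]
finger_gap: 0.0289
```

{"method": "drive_tool", "body": {"motion": [[2, 0, -0.25, 0, 0], [2, 0, -0.25, 0, 0], [5, 0, -0.25, 0, 0], [5, 0, -0.25, 0, 0], [5, 0, -0.25, 0, 0], [5, 0, -0.25, 0, 0]]}}

```text
t: 9.9
position: [0.4993, 0.3161, 0.2926]
tcp_rot: [0.702, -0.702, -0.084, 0.084]
wrist_force: [-0.1, 0.5, 0.4]
finger_gap: 0.0499
```

```bash
python3 - <<'E'
from h import *
a=grab("scene","s2");b=grab("side","d2");w=grab("wrist","w5"); go(*ch(0,.0826),.293,13.8)
c1=cv2.resize(a["p"][110:240,160:290,::-1],(390,390),interpolation=cv2.INTER_CUBIC)
c3=cv2.resize(w["p"][140:420,140:420,::-1],(390,390),interpolation=cv2.INTER_CUBIC)
cv2.imwrite("pics/s2c.png",np.hstack([c1,c3]))
E
```

```text
pos [0.4994 0.3161 0.2927] yaw 13.64 F [-0.4 -0.5  0.6] gap 50.0 t 10.05 j [-0.88  0.35  0.29  1.7  -0.11  1.11 -0.32]
move [ 0.16 -0.03 -0.01] turn -0.003
```

View pics/s2c.png

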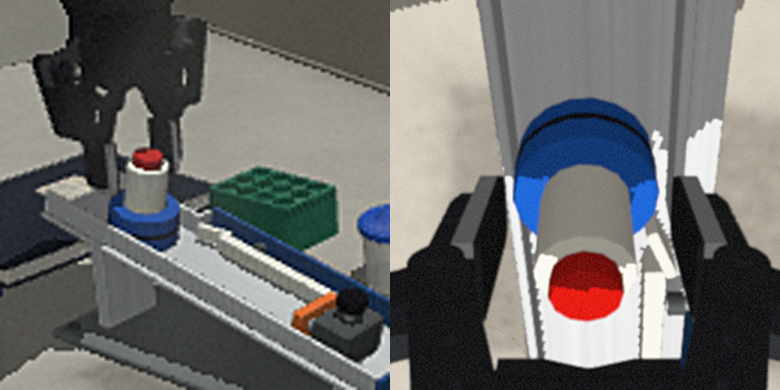

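Picture 11: the puck stands flush on the trough floor, released. In the scene crop it is at (147,195), and in the wrist crop the foot lies between both walls. Next I rise, close the fingers, and measure the foot's uphill edge.

{"method": "drive_tool", "body": {"motion": [[8.5, 0, 0, 0, 0], [8.5, 0, 0, 0, 0], [8.5, 0, -3, 0, 0], [8.5, 0, -7, 0, 0], [4, 0, -9, 3, 0], [0, 0, -9, 6, 0], [0, 0, -9, 6, 0], [0, 0, -9, 6, 0]]}}

```text
t: 10.85
position: [0.4848, 0.3748, 0.3823]
tcp_rot: [-0.702, 0.702, 0.084, -0.085]
wrist_force: [-0.4, -0.8, 0.2]
finger_gap: 0.0279
```

```bash
python3 - <<'E'
from h import *
t=np.tan(np.radians(12)); n=np.array([*(-t*EY),1])
def onfloor(im,u,v,h=0):
    c,d=ray(im,u,v); off=.065-t*EY@M+h/np.cos(np.radians(12)); return c+d*(off-n@c)/(n@d)
a=load("w5"); X=onfloor(a,280,211.8); print("edge w5",chinv(X))
w=grab("wrist","w6")
hsv=cv2.cvtColor(w["p"],cv2.COLOR_RGB2HSV)
m=(hsv[...,0]>100)&(hsv[...,0]<125)&(hsv[...,1]>150)
k,l,st,ce=cv2.connectedComponentsWithStats(m.astype(np.uint8))
for i,(s_,c_) in enumerate(zip(st,ce)):
    if i and s_[4]>200:
        v0=s_[1]; u0=np.where(l[v0]==i)[0].mean(); print(s_,c_.round(1),"top",u0,v0,"edge chute",chinv(onfloor(w,u0,v0)).round(1),"L,R",chinv(onfloor(w,s_[0],c_[1],.013)).round(1),chinv(onfloor(w,s_[0]+s_[2],c_[1],.013)).round(1))
m=((hsv[...,0]<6)|(hsv[...,0]>174))&(hsv[...,1]>190)
k,l,st,ce=cv2.connectedComponentsWithStats(m.astype(np.uint8))
for s_,c_ in zip(st[1:],ce[1:]):
    if s_[4]>100: print("cap",s_,chinv(onfloor(w,*c_,.064)).round(1))
go(*ch(-.001,.135),.30,13.8)
E
```

```text
edge w5 [ -2.39247847 101.05517576]
[230  37  28  44 271] [244.5  58.7] top 239.0 37 edge chute [-26.2 247.6] L,R [-30.5 235.4] [-14.9 235.3]
[ 249  248   67   62 2202] [280.8 274.2] top 283.0 248 edge chute [ -1.  101.4] L,R [-27.1  83.7] [24.3 83.7]
[ 441  309   69   58 2597] [478.8 334.3] top 477.5 309 edge chute [167.1  37.5] L,R [134.3  18.7] [193.4  18.6]
cap [267 319  29  27 629] [-2.2 67.6]
pos [0.4854 0.3738 0.3823] yaw 13.62 F [ 0.8 -1.   0.3] gap 19.6 t 10.9 j [-0.95  0.32  0.28  1.54 -0.09  1.29 -0.43]
move [ 0.05  8.23 -0.71] turn -0.003
```

{"method": "drive_tool", "body": {"motion": [[0, 0, 2, -0.5, 0], [0, 0, 5, -0.5, 0], [0, 0, 8, -0.5, 0], [0, 0, 9, -0.5, 0], [0, 0, 9.5, -0.5, 0], [0, 0, 9.5, -0.5, 0], [0, 0, 9.5, -0.5, 0]]}}

```text
t: 11.6
position: [0.4869, 0.3696, 0.2892]
tcp_rot: [0.703, -0.702, -0.084, 0.083]
wrist_force: [0.1, 0.4, 0.4]
finger_gap: -0.0002
```

```bash
cat >> h.py <<'E'
def st():
    s=env.sense(); c=chinv(s["position"]); f=np.array(s["wrist_force"]); z=s["position"][2]-.173
    S=np.sin(np.radians(12));C=np.cos(np.radians(12))
    dn=np.array([*(-EY*C),-S])
    print("t",round(s["t"],2),"chute x,y",c.round(2),"tip above floor mm",round(1000*(z-.065)-c[1]*np.tan(np.radians(12)),2),"s of finger",round(c[1]/C,2),"F uphill on tool",round(float(-f@dn),2),"Fx",round(float(f[:2]@EX),2),"Fz",round(f[2],2),"gap",round(s["finger_gap"]*1000,1))
E
python3 -c "
from h import *
st(); go(*ch(-.002,.130),.2756,13.8)"
```

```text
t 11.6 chute x,y [ -0.99 137.69] tip above floor mm 21.89 s of finger 140.77 F uphill on tool 0.48 Fx 0.19 Fz 0.41 gap -0.2
pos [0.4869 0.3696 0.2892] yaw 13.62 F [0.1 0.4 0.4] gap -0.2 t 11.6 j [-0.94  0.39  0.26  1.65 -0.11  1.11 -0.4 ]
move [-0.1   1.35 -0.77] turn -0.003
```

{"method": "drive_tool", "body": {"motion": [[0, -0.1, 0.6, -0.3, 0], [0, -0.1, 1.2, -0.6, 0], [0, -0.1, 1.2, -0.8, 0], [0, -0.1, 1.2, -0.8, 0], [0, -0.1, 1.2, -0.8, 0]]}}

```text
t: 12.1
position: [0.4874, 0.3614, 0.2759]
tcp_rot: [0.702, -0.702, -0.084, 0.084]
wrist_force: [-1.1, 0.5, 0.5]
finger_gap: -0.0
```

```bash
python3 -c "
from h import *
st()"
```

```text
t 12.1 chute x,y [ -2.43 129.66] tip above floor mm 10.34 s of finger 132.55 F uphill on tool 0.84 Fx -0.99 Fz 0.51 gap -0.0
```

{"method": "drive_tool", "body": {"motion": [[0, 0, 0.14, -0.68, 0], [0, 0, 0.29, -1.37, 0], [0, 0, 0.43, -2.05, 0], [0, 0, 0.58, -2.74, 0], [0, 0, 0.73, -3.42, 0], [0, 0, 0.87, -4.11, 0], [0, 0, 1.02, -4.79, 0], [0, 0, 1.17, -5.48, 0]]}}

```text
t: 12.9
position: [0.5002, 0.3088, 0.2644]
tcp_rot: [0.703, -0.701, -0.085, 0.084]
wrist_force: [0.4, 5.5, 1.1]
finger_gap: 0.0001
```

```bash
python3 -c "
from h import *
st()"
```

```text
t 12.9 chute x,y [-2.61 75.52] tip above floor mm 10.37 s of finger 77.21 F uphill on tool 5.36 Fx 1.72 Fz 1.11 gap 0.1
```

{"method": "drive_tool", "body": {"motion": [[0, -0.01, 0.14, -0.68, 0], [0, -0.02, 0.29, -1.37, 0], [0, -0.03, 0.43, -2.05, 0], [0, -0.04, 0.58, -2.74, 0], [0, -0.05, 0.73, -3.42, 0], [0, -0.05, 0.87, -4.11, 0], [0, -0.05, 1.02, -4.79, 0], [0, -0.05, 1.12, -5.28, 0]]}}

```text
t: 13.7
position: [0.5126, 0.258, 0.2538]
tcp_rot: [0.703, -0.701, -0.085, 0.083]
wrist_force: [1.6, 9.1, 2.4]
finger_gap: -0.0001
```

```bash
python3 -c "
from h import *
st()"
```

```text
t 13.7 chute x,y [-2.65 23.21] tip above floor mm 10.86 s of finger 23.73 F uphill on tool 8.75 Fx 3.7 Fz 2.45 gap -0.1
```

{"method": "drive_tool", "body": {"motion": [[0, 0, 0.03, -0.15, 0], [0, 0, 0.06, -0.29, 0], [0, 0, 0.09, -0.44, 0], [0, 0, 0.12, -0.59, 0], [0, 0, 0.16, -0.73, 0], [0, 0, 0.19, -0.88, 0], [0, 0, 0.22, -1.03, 0], [0, 0, 0.25, -1.17, 0]]}}

```text
t: 14.5
position: [0.5152, 0.247, 0.2513]
tcp_rot: [0.703, -0.701, -0.086, 0.083]
wrist_force: [1.1, 9.1, 1.9]
finger_gap: -0.0001
```

```bash
python3 -c "
from h import *
st()"
```

```text
t 14.5 chute x,y [-2.7  11.94] tip above floor mm 10.8 s of finger 12.2 F uphill on tool 8.8 Fx 3.21 Fz 1.95 gap -0.1
```

{"method": "drive_tool", "body": {"motion": [[0, 0, 0.02, -0.1, 0], [0, 0, 0.04, -0.2, 0], [0, 0, 0.06, -0.29, 0], [0, 0, 0.08, -0.39, 0], [0, 0, 0.1, -0.49, 0], [0, 0, 0.12, -0.59, 0], [0, 0, 0.14, -0.68, 0], [0, 0, 0.17, -0.78, 0]]}}

```text
t: 15.3
position: [0.5171, 0.2395, 0.2496]
tcp_rot: [0.703, -0.701, -0.086, 0.084]
wrist_force: [1.3, 7.8, 2.3]
finger_gap: -0.0
```

{"method": "drive_tool", "body": {"motion": [[0, 0, 0.02, -0.1, 0], [0, 0, 0.04, -0.2, 0], [0, 0, 0.06, -0.29, 0], [0, 0, 0.08, -0.39, 0], [0, 0, 0.1, -0.49, 0], [0, 0, 0.12, -0.59, 0]]}}

```text
t: 15.9
position: [0.5184, 0.2338, 0.2484]
tcp_rot: [0.703, -0.701, -0.086, 0.084]
wrist_force: [1.5, 8.7, 3.1]
finger_gap: 0.0001
```

```bash
python3 -c "
from h import *
st()"
```

```text
t 15.9 chute x,y [-2.75 -1.7 ] tip above floor mm 10.75 s of finger -1.74 F uphill on tool 8.57 Fx 3.51 Fz 3.05 gap 0.1
```

{"method": "drive_tool", "body": {"motion": [[0, 0, 0.02, -0.1, 0], [0, 0, 0.04, -0.2, 0], [0, 0, 0.06, -0.29, 0], [0, 0, 0.08, -0.39, 0]]}}

```text
t: 16.3
position: [0.5194, 0.23, 0.2476]
tcp_rot: [0.703, -0.701, -0.086, 0.084]
wrist_force: [1.2, 9.0, 2.8]
finger_gap: -0.0001
```

```bash
python3 - <<'E'
from h import *
st()
a=grab("scene","s3"); b=grab("side","d3")
for i in (a,b):
    hsv=cv2.cvtColor(i["p"],cv2.COLOR_RGB2HSV); m=(hsv[...,0]>5)&(hsv[...,0]<16)&(hsv[...,1]>190)
    k,l,s,c=cv2.connectedComponentsWithStats(m.astype(np.uint8)); print([(q.tolist(),r.round(1)) for q,r in zip(s[1:],c[1:]) if q[4]>8])
# predicted puck downhill foot edge pixel vs stop
S,C=np.sin(np.radians(12)),np.cos(np.radians(12))
def P(x,s,h): return np.array([*(ch(x,s*C-h*S)),.065+s*S+h*C])
for f in (-.075,-.08,-.085): print(f,[proj(i,P(x,f,.025)).round(1) for i in (a,b) for x in (-.02,.02)])
c1=cv2.resize(a["p"][165:245,215:315,::-1],None,fx=4,fy=4,interpolation=cv2.INTER_CUBIC)
c2=cv2.resize(b["p"][160:240,225:325,::-1],None,fx=4,fy=4,interpolation=cv2.INTER_CUBIC)
cv2.imwrite("pics/s3c.png",np.hstack([c1,c2]))
E
```

```text
t 16.3 chute x,y [-2.75 -5.61] tip above floor mm 10.79 s of finger -5.73 F uphill on tool 8.89 Fx 3.3 Fz 2.76 gap -0.1
[([257, 208, 16, 14, 43], array([264.3, 214. ]))]
[([261, 204, 13, 12, 53], array([266.9, 209.2]))]
-0.075 [array([258. , 213.2]), array([271.2, 206.1]), array([260.6, 209.9]), array([274.7, 202.2])]
-0.08 [array([259.9, 214.3]), array([273.2, 207.1]), array([262. , 211.4]), array([276.1, 203.6])]
-0.085 [array([261.9, 215.4]), array([275.1, 208.2]), array([263.4, 212.9]), array([277.5, 205.1])]
```

{"method": "drive_tool", "body": {"motion": [[0, 0, 0.02, -0.1, 0], [0, 0, 0.04, -0.2, 0], [0, 0, 0.06, -0.29, 0]]}}

```text
t: 16.7
position: [0.52, 0.2272, 0.247]
tcp_rot: [0.703, -0.701, -0.086, 0.084]
wrist_force: [1.2, 7.4, 2.1]
finger_gap: -0.0003
```

{"method": "drive_tool", "body": {"motion": [[0, 0, 0.01, -0.05, 0], [0, 0, 0.02, -0.1, 0], [0, 0, 0.03, -0.15, 0], [0, 0, 0.04, -0.2, 0]]}}

```text
t: 17.1
position: [0.5205, 0.2252, 0.2466]
tcp_rot: [0.703, -0.701, -0.086, 0.084]
wrist_force: [1.7, 8.6, 2.6]
finger_gap: -0.0002
```

{"method": "drive_tool", "body": {"motion": [[0, 0, 0.01, -0.05, 0], [0, 0, 0.02, -0.1, 0], [0, 0, 0.03, -0.15, 0], [0, 0, 0.04, -0.2, 0]]}}

```text
t: 17.5
position: [0.521, 0.2233, 0.2461]
tcp_rot: [0.703, -0.701, -0.086, 0.084]
wrist_force: [0.8, 8.1, 2.5]
finger_gap: -0.0
```

{"method": "drive_tool", "body": {"motion": [[0, 0, 0.01, -0.05, 0], [0, 0, 0.02, -0.1, 0], [0, 0, 0.03, -0.15, 0], [0, 0, 0.04, -0.2, 0]]}}

```text
t: 17.9
position: [0.5214, 0.2213, 0.2457]
tcp_rot: [0.703, -0.701, -0.086, 0.084]
wrist_force: [0.9, 8.9, 2.0]
finger_gap: -0.0002
```

Finger s is about -14.7 mm and there is still no stop force, only the brake's ~8.5 N.

{"method": "drive_tool", "body": {"motion": [[0, 0, 0.01, -0.05, 0], [0, 0, 0.02, -0.1, 0], [0, 0, 0.03, -0.15, 0], [0, 0, 0.03, -0.15, 0]]}}

```text
t: 18.3
position: [0.5217, 0.2203, 0.2455]
tcp_rot: [0.703, -0.701, -0.086, 0.084]
wrist_force: [1.0, 9.6, 3.2]
finger_gap: -0.0001
```

{"method": "drive_tool", "body": {"motion": [[0, 0, 0.01, -0.05, 0], [0, 0, 0.02, -0.1, 0], [0, 0, 0.02, -0.1, 0]]}}

```text
t: 18.6
position: [0.5218, 0.2198, 0.2454]
tcp_rot: [0.704, -0.7, -0.086, 0.084]
wrist_force: [0.8, 11.2, 3.7]
finger_gap: 0.0
```

The stop is felt: the force is rising above the brake baseline and the motion lags. One more gentle step.

{"method": "drive_tool", "body": {"motion": [[0, 0, 0.01, -0.05, 0], [0, 0, 0.02, -0.1, 0], [0, 0, 0.02, -0.1, 0]]}}

```text
t: 18.9
position: [0.522, 0.2192, 0.2453]
tcp_rot: [0.704, -0.7, -0.086, 0.084]
wrist_force: [-0.0, 13.3, 3.5]
finger_gap: -0.0
```

```bash
python3 -c "
from h import *
st()"
```

```text
t 18.9 chute x,y [ -2.79 -16.7 ] tip above floor mm 10.83 s of finger -17.07 F uphill on tool 13.37 Fx 3.13 Fz 3.46 gap -0.0
```

The puck is pressed at about 13.4 N, so roughly 4.7 N (1.2 mm) is on the stop, well below the 12 N trip. I back off uphill, then rise.

{"method": "drive_tool", "body": {"motion": [[0, 0, -0.06, 0.3, 0], [0, 0, -0.2, 1, 0], [0, 0, -0.4, 2, 0], [0, 0, -3, 3, 0], [0, 0, -7, 4, 0], [0, 0, -11, 5, 0], [0, 0, -14, 6, 0], [0, 0, -14, 6, 0]]}}

```text
t: 19.7
position: [0.5079, 0.2766, 0.3886]
tcp_rot: [0.703, -0.701, -0.087, 0.083]
wrist_force: [0.6, 0.3, -0.2]
finger_gap: 0.0
```

```bash
python3 - <<'E'
from h import *
st()
a=grab("scene","s4"); b=grab("side","d4"); w=grab("wrist","w7"); a0=load("s0");b0=load("d0")
for i in (a0,a,b0,b):
    hsv=cv2.cvtColor(i["p"],cv2.COLOR_RGB2HSV); m=(hsv[...,0]>5)&(hsv[...,0]<16)&(hsv[...,1]>190)
    k,l,s,c=cv2.connectedComponentsWithStats(m.astype(np.uint8)); print([(q.tolist(),r.round(1)) for q,r in zip(s[1:],c[1:]) if q[4]>8])
f=lambda p,x,y,W,H:cv2.resize(p["p"][y:y+H,x:x+W,::-1],(390,300),interpolation=cv2.INTER_CUBIC)
v=np.vstack([np.hstack([f(a,210,145,117,90),f(b,215,140,117,90)]),np.hstack([f(w,160,200,260,200),cv2.resize(a["p"][...,::-1],(390,300))])])
cv2.imwrite("pics/fin.png",v)
for n,(x,y,W,H),p,q in (("pot",(275,175,37,35),a0,a),("pot d",(290,158,32,34),b0,b),("bottle",(398,212,32,60),a0,a),("bottle d",(372,248,30,48),b0,b)):
    print(n,np.abs(p["p"][y:y+H,x:x+W].astype(int)-q["p"][y:y+H,x:x+W]).mean().round(2))
E
```

```text
t 19.7 chute x,y [-2.74 42.33] tip above floor mm 141.61 s of finger 43.27 F uphill on tool 0.13 Fx 0.63 Fz -0.24 gap 0.0
[([258, 208, 15, 14, 51], array([264.1, 213.8]))]
[([258, 208, 15, 14, 47], array([264. , 213.8]))]
[([262, 205, 12, 11, 44], array([267.2, 209.3]))]
[([261, 205, 14, 11, 52], array([267.2, 209.4]))]
pot 4.27
pot d 4.87
bottle 4.43
bottle d 5.41
```

View pics/fin.png

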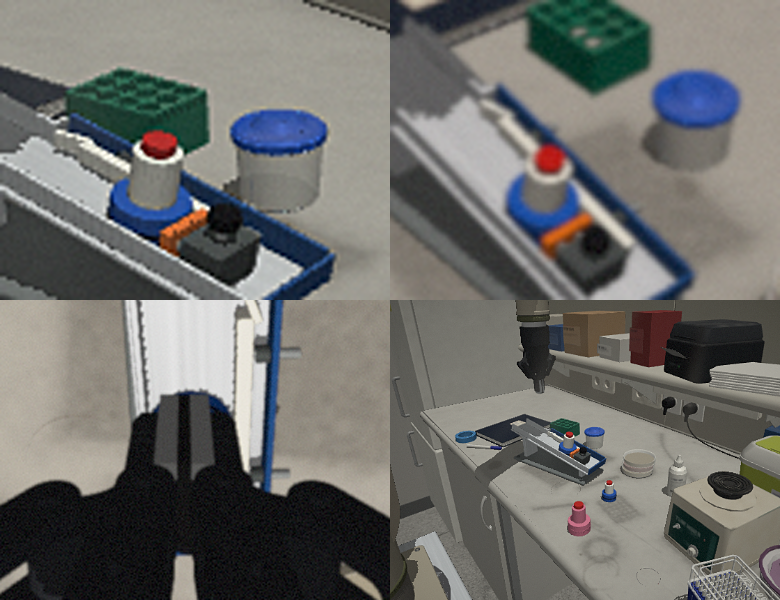

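Picture 12: the puck stands upright in the trough with its foot (150,205) against the orange stop (185,230). The stop is where it was at first, and the pot and bottle are in place. I hand it in.

```bash
python3 -c "
from h import *
print(env.job_done())"
```

```text
the job is handed in; nothing more can be done
None
```

I stood the larger blue puck in the upper end of the chute and pushed it by the foot, past the brake, to the orange stop. I then backed the fingers off and handed the job in at about 20 s of the 58 s.

- **Stop contact:** The brake's drag was steady at about 8.7 N. At the stop the force rose to 13.4 N, so about 4.7 N (roughly 1.2 mm) was on the stop, well under the 12 N trip.
- **Last checks:** The final pictures show the puck upright with its foot against the stop, and the stop in its original place to within a pixel. The pot and the bottle are unmoved, and the wrist force is near zero with the arm clear.
- **What went wrong on the way:**
  - The first grip was 7 mm off along the pads, so I opened and gripped again.
  - Setting the puck down briefly pressed it with about 21 N.

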